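# Slide the specimen box home under the low imaging bridge

## Robot

A 6-joint arm with a two-finger parallel gripper is mounted at the origin on a cart in front of the work surface, level with it; the furniture and walls round the work are solid. World frame = base frame: x ahead of the robot, y to its left, z up, the work surface at z = 0. Lengths are in mm, angles in degrees, forces in N, time in s.
With the tool pointing down it reaches from about 350 to 850 mm from the base axis. Payload 8.1 kg.
Tool frame: the origin (TCP) lies midway between the tips of the shut fingers; the grasp point (between the pads) lies 19 mm behind it; z points along the fingers, y is the line along which they close (so a half turn about z gives the same grasp; the last joint's range is limited). The gripper opens to 85 mm and grips with 20 to 120 N. Pads are 22 mm wide; open, the fingers measure 114 mm over their backs; the gripper's body (76 mm by 85 mm) begins 54 mm behind the grasp point. The pads swing forward as they close: fully open they stand 13 mm farther back than shut.
Start: joints at [-72.731, 7.471, 85.268, -0, 87.261, -4.893], TCP at [226.356, -555.669, 231.292] pointing down, gripper open.
Joint ranges: [-169.43, 169.43], [-51.17, 129.36], [1.28, 143.12], [-76.62, 256.62], [0, 156.53], [-152.29, 152.29]. Speed limits (degrees/s): [136.94, 136.94, 159.86, 180, 180, 180].

## Interface

Orientations are given as [roll, pitch, yaw] about the fixed x, y, z axes, in that order (R = Rz(yaw) Ry(pitch) Rx(roll)).
In Python, from bench import r, camrig gives the robot as it stands (r), with the cameras (camrig).
- The arm moves only by the tool steer_hand, called after ">>>" as name(argument=value, ...), one argument or row to a line, values as JSON. Schema: {"type":"object","properties":{"ticks":{"type":"object","properties":{"drx":{"type":"array","items":{"type":"number"},"minItems":1,"maxItems":8},"dry":{"type":"array","items":{"type":"number"},"minItems":1,"maxItems":8},"drz":{"type":"array","items":{"type":"number"},"minItems":1,"maxItems":8},"x":{"type":"array","items":{"type":"number"},"minItems":1,"maxItems":8},"y":{"type":"array","items":{"type":"number"},"minItems":1,"maxItems":8},"z":{"type":"array","items":{"type":"number"},"minItems":1,"maxItems":8},"jaw":{"type":"array","items":{"type":"number"},"minItems":1,"maxItems":8}},"additionalProperties":false,"required":["drx","dry","drz","x","y","z","jaw"]},"grip_n":{"type":"number"},"only":{"type":"string"},"quiet":{"type":"boolean"},"lines":{"type":"string"}},"required":["ticks"],"additionalProperties":false}. ticks is an object with one list for each field, all of the same length, 1 to 8, a row being the entries at one place: drx, dry, drz (a rotation vector in fractions of the full range, 1 being 180 degrees), x, y, z (the shift in a scale on which 1.0 is 800 mm), jaw (the finger opening in mm); each row is the pose to reach, as a shift and turn from the pose commanded when the call began, along the tool's axes at that moment; what a row does not reach only later rows make up. A row lasts 1/8 s, in which the tool goes at most 62.5 mm and 10.7 degrees, less where a joint would pass 70% of its speed; a pose out of reach is approached as far as the arm can. The fingers move at their own pace and stop on an object; grip_n is the grip in N (left out, the last holds). Time passes only in rows, so rows that do not move let the fingers close. The tool returns the time, the measured TCP pose, the force, the opening and the grip force at its end. only (a regular expression) keeps the lines of the reply that match it, lines (a string "A,B") keeps lines A to B, and quiet returns only ok. Shift and turn numbers lie between -1 and 1, and a call with a number outside is refused. Input that does not fit is refused with a message, and nothing moves.
- r.sense(): the state, without advancing time (a new reading comes with each control period).
- camrig.snapshot(name): name is "scene" or "top" or "wrist"; returns a dict with "pixels" (400x640x3 uint8, blue, green, red), "fx", "fy", "cx", "cy" (pixels), "pose" (4x4, takes a point from camera to world coordinates). Camera axes: x right, y up, looking along -z (the intrinsics and any distortion apply to the point x, -y, -z); pixel columns grow to the right and rows downward; lengths in mm; the calibration is good to about 2 mm. A picture is of the moment at which its call begins. There is no depth.
- r.hand_in(): hands the job in; it is judged then, once.
The state is a dict: "time": time; "joint_pos": joint angles; "qd": joint speeds; "joint_efforts": joint torques, N m; "tool_pos": TCP position; "tcp_rot": TCP orientation; "ft_force": force on the tool from outside, world axes, zero at the start; "wrist_torque": the same for the moment, N m; "finger_gap": finger opening in mm; "grip_force": force on a finger pad.
Only numpy, scipy, OpenCV 4.12 (cv2) and the standard library are available. Lean on these libraries where they do the work, as an engineer would, in place of code of your own. Each camera call takes 0.05 s, during which the arm holds its last target. There are 200 camera calls.

## Task

Take the small white specimen box with the mesh window and slide it between the rails under the low grey imaging bridge, upright and on the bench, until it is fully home against the bumper inside; let go and leave it there. The bumper is out of sight and is set to a different depth each time, always deeper than a vertical gripper can reach under the lip, so lean the tool and feel for it gently: do not ram the bumper to the end of its spring, do not tip the box, and do not knock the other things on the bench out of place.

Things in the scene. Friction and masses are not known exactly. Their poses are not given: they have to be found in the camera images.
- vent_box: Small white square specimen box with a mesh window in its fixed lid, 38 x 38 x 38 mm, 0.1 to 0.2 kg, loose, upright on the bench. Origin: centre of its underside, z up, sides along its own x and y; any side may go in first. Lid 38 mm square from 19 to 38 mm height; body below 34 mm square. Grip it between two facing sides.
- bridge: Fixed low grey sheet-metal bridge, turned about z at each start. Origin on the bench under the middle of its front lip; +x points into the bay, z up. Roof 130 mm deep, 100 mm wide, underside 46 mm and top 49 mm above the bench (8 mm over the box); sides and rear walled, front open, bench flush inside. A camera puck on the roof, 48 mm wide, centre at x = 88 mm, rises to 89 mm.
- lip (a point): Middle of the lower edge of the bridge's front lip, 46 mm above its origin; axes as the bridge. When the box is home its near side stands 5 to 13 mm behind the lip (box centre at bridge x = 24 to 32 mm), different each time. A closed gripper leaned 30 to 45 degrees, fingertips pointing into the bay just above the rails, can push it that far clear of the roof.
- lane_mouth (a point): Point on the bench midway between the front ends of the two aluminium guide rails, 36 mm in front of the lip (bridge x = -36 mm, y = 0); axes as the bridge. The rails are 8 mm high, about 57 mm apart here, narrow to 39 mm at the lip and run straight from there to x = 110 mm; they guide the box's 34 mm body along the line y = 0.
- feeler (a joint): Weak sprung steel pin, 8 mm thick, in the middle of the bumper, 24.5 mm above the bench; it sticks out 8 mm in front of the bumper's face. Value in m: 0 untouched, grows as the box pushes it in; 0.008 when the box just touches the bumper at rest. It pushes back with less than 0.3 N, less than the box's friction on the bench.
- bumper (a joint): Travel in m of the sprung rubber bumper hidden in the bay (34 mm wide, face 12 to 37 mm above the bench): 0 at rest, grows as it is pushed in, about 4 N per mm (6 N: 1.5 mm); it hits its end at 0.006 and springs back to 0 when the push ends. How deep it is set in the bay differs each time.
- microscope_top (a point): Point 380 mm above the bench, over the middle of the fixed stereo microscope and at the height of its top. The microscope fills up to 170 mm either way of it in x and 115 mm in y, from the bench up to this height, and does not move: swing the arm over or round it (fingertips above 0.40 m to pass over).
- petri_lid: Bystander: clear petri dish lid, 65 mm across, 8 mm high, loose; origin centre of its underside. It may stand where the box stood at other starts.
- squeeze_bottle: Bystander: clear squeeze bottle, 45 mm across, 117 mm high, loose; origin centre of its underside.
- forceps: Bystander: steel forceps, 113 mm long, 10 mm high, loose; origin centre of its underside, length along its y.
- mech_pencil: Bystander: pencil, 145 mm long, 11 mm high, loose; origin centre of its underside, length along its y.

How it is judged (in metres and radians):
At the end, for the whole second after the job is handed in: The box stands upright (within 4.5 degrees) on the bench between the rails (within 7 mm of the bay's centre line), under the lip with its centre 20 to 36 mm inside, pressing the feeler in by more than 6 mm (within 2 mm of the bumper), bumper at rest, box at rest and released (value of joint feeler above 0.006 m and value of joint bumper below 0.001 m and x of vent_box in the frame of bridge between 0.02 and 0.036 m and y of vent_box in the frame of bridge between -0.007 and 0.007 m and height (world z) of vent_box below 0.004 m and angle between vent_box's own z axis and vertical below 0.08 rad and linear speed of vent_box below 0.01 m/s); the robot touches nothing.
It fails at once if the bumper is rammed: pushed in more than 5 mm (about 20 N) (value of joint bumper above 0.005 m).
It fails at once if the box is tipped more than 35 degrees (angle between vent_box's own z axis and vertical above 0.61 rad).
It fails at once if the petri lid, squeeze bottle, forceps or pencil is moved more than 30 mm (distance of any of petri_lid, squeeze_bottle, forceps, mech_pencil from where it was at the start of the episode above 0.03 m).
It also fails if it takes over 64 s, if anything falls off the work surface, if the arm or the gripper's body presses on something with over 40 N, if the wrist force passes 120 N, or if a joint passes its speed limit or range.

## Working session

There is one attempt and no reset: what is moved stays moved. The work goes in short steps, Python scripts to look and compute and a tool call to move; the robot and the scene stay as the last step left them, time stands still between calls to the robot, and variables do not carry over. Pictures are saved under pics/ and viewed, at most 11 in all, crops included, and the job is handed in when it is done.

```bash
mkdir -p pics; ls; python3 - <<'E'
from bench import r, camrig
import cv2,pickle
for n in("scene","top","wrist"):
    s=camrig.snapshot(n); pickle.dump(s,open(f"pics/{n}0.pkl","wb")); cv2.imwrite(f"pics/{n}0.png",s["pixels"]); print(n,s["fx"],s["fy"],s["cx"],s["cy"],s["pose"],[k for k in s])
print(r.sense())
E
```

```text
bench.py
pics
scene 423.82350245070717 423.82350245070717 318.1952637589792 200.01278885623492 [[ 9.71861335e-01 -1.74228358e-01  1.58524526e-01  6.28941654e+02]
 [ 2.34873587e-01  7.67869961e-01 -5.95995068e-01 -8.93348971e+02]
 [-1.78869800e-02  6.16457786e-01  7.87184765e-01  1.08073277e+03]
 [ 0.00000000e+00  0.00000000e+00  0.00000000e+00  1.00000000e+00]] ['pixels', 'fx', 'fy', 'cx', 'cy', 'pose']
top 484.76399954760416 484.76399954760416 322.86955856907116 201.0723486599832 [[ 2.67698729e-02  9.91929118e-01 -1.23935459e-01  3.31334937e+02]
 [-9.99562736e-01  2.50037036e-02 -1.57845519e-02 -2.53130593e+02]
 [-1.25583111e-02  1.24303817e-01  9.92164729e-01  1.39042575e+03]
 [ 0.00000000e+00  0.00000000e+00  0.00000000e+00  1.00000000e+00]] ['pixels', 'fx', 'fy', 'cx', 'cy', 'pose']
wrist 283.54705020973563 283.54705020973563 320.58817596871484 198.02399769329915 [[ 3.77379746e-01  8.76960341e-01  2.97531658e-01  3.02403498e+02]
 [-9.26054496e-01  3.58326298e-01  1.18428602e-01 -5.25234377e+02]
 [-2.75623083e-03 -3.20223086e-01  9.47338154e-01  3.73377345e+02]
 [ 0.00000000e+00  0.00000000e+00  0.00000000e+00  1.00000000e+00]] ['pixels', 'fx', 'fy', 'cx', 'cy', 'pose']
{'time': 0.15, 'joint_pos': array([-7.27311333e+01,  7.50780853e+00,  8.53152278e+01,  1.25374371e-03,
        8.72614792e+01, -4.89262517e+00]), 'qd': array([-0.09532557, -0.17661026, -0.19390399, -0.08684732, -0.05894484,
        0.02259209]), 'joint_efforts': array([ 1.79289073e-03, -5.70062292e+01, -5.01159990e+01, -1.40707843e-04,
        9.49616544e-03,  3.43326690e-05]), 'tool_pos': array([ 226.2365297 , -555.25339972,  230.45518785]), 'tcp_rot': array([-1.79915899e+02, -8.45587471e-03,  2.21614248e+01]), 'ft_force': array([0.39643561, 0.51834706, 0.07436597]), 'wrist_torque': array([ 0.02419164,  0.01493724, -0.0273315 ]), 'grip_force': 0.0, 'finger_gap': 85.34038372214111}
```

View pics/top0.png

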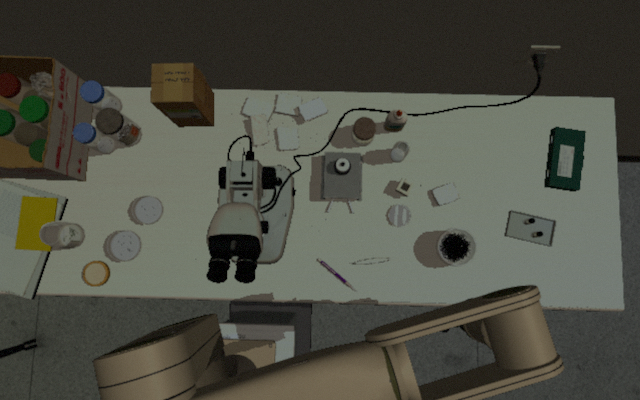

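View pics/scene0.png

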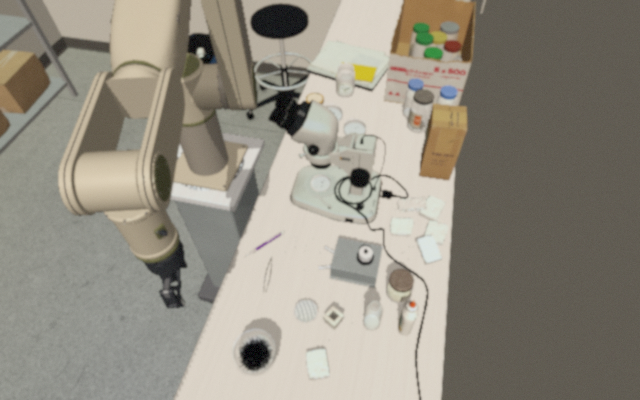

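The top view shows the bridge at (342,176) with its rails opening downward at (339,207), and the box at (403,187). The petri lid is at (399,215), the bottle at (399,151), the forceps at (370,261) and the pencil at (337,275). Next I'll enlarge that region.

```bash
cat > h.py <<'E'
import numpy as np,cv2
from scipy.spatial.transform import Rotation as R
def ray(s,u,v,z):
    d=s["pose"][:3,:3]@np.array([(u-s["cx"])/s["fx"],-(v-s["cy"])/s["fy"],-1.]); o=s["pose"][:3,3]
    return o+d*(z-o[2])/d[2]
def proj(s,p):
    q=s["pose"][:3,:3].T@(np.asarray(p,float)-s["pose"][:3,3]); return np.array([s["cx"]+s["fx"]*q[0]/-q[2], s["cy"]-s["fy"]*q[1]/-q[2]])
def delta(st,pos,rot,frm=None):
    """rotvec deg and shift in tool axes to reach world pos, Rotation"""
    R0=R.from_euler('xyz',st["tcp_rot"],degrees=True)
    return np.r_[(R0.inv()*rot).as_rotvec(degrees=True), R0.inv().apply(np.asarray(pos)-st["tool_pos"])].round(2)
E
python3 - <<'E'
import cv2,pickle,numpy as np
a=pickle.load(open("pics/top0.pkl","rb"))["pixels"][140:230,310:420]
b=pickle.load(open("pics/scene0.pkl","rb"))["pixels"][230:330,290:400]
a=cv2.resize(a,(770,630),interpolation=cv2.INTER_CUBIC)[:560]
cv2.imwrite("pics/c1.png",cv2.convertScaleAbs(a,alpha=1.7))
cv2.imwrite("pics/c2.png",cv2.resize(b,(660,600),interpolation=cv2.INTER_CUBIC))
E
```

```text
(no output)
```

View pics/c1.png

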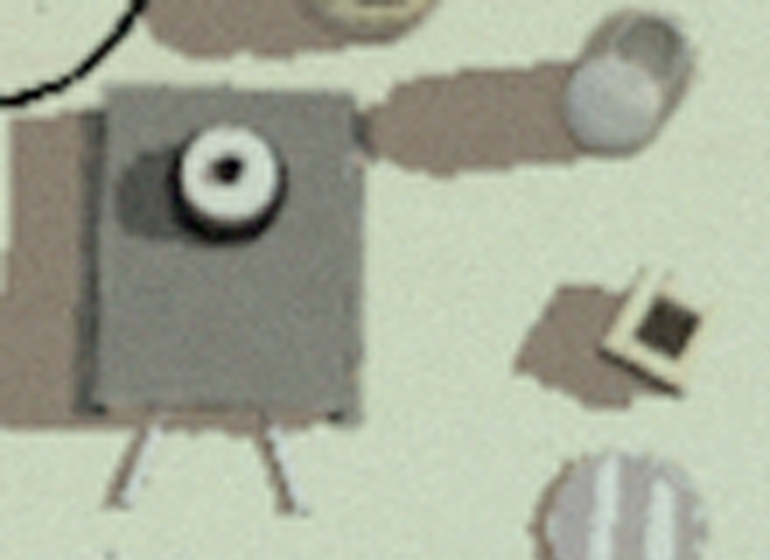

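View pics/c2.png

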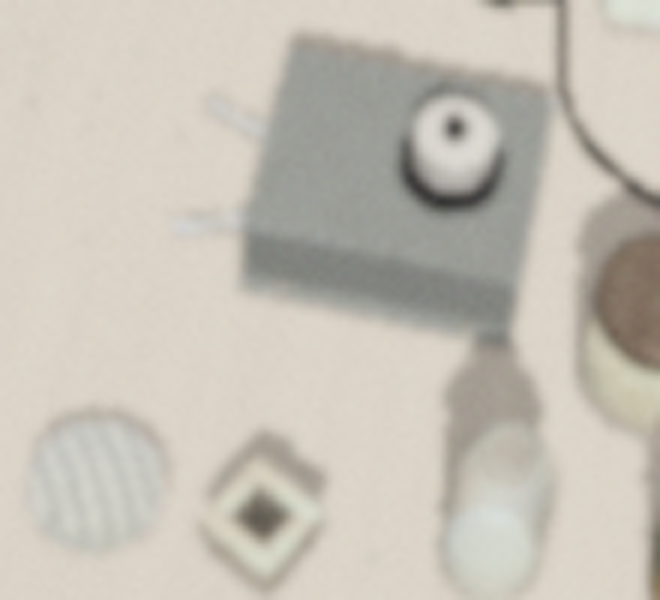

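The crops show the roof corners in c1 at about (108,88), (355,95), (358,418) and (100,410). The rail ends are at (118,503) and (293,510). The mesh is at (668,327) in c1 and (263,513) in c2, and the puck top is at (230,168) in c1 and (455,128) in c2.

```bash
python3 - <<'E'
import pickle
from h import *
T=pickle.load(open("pics/top0.pkl","rb"));S=pickle.load(open("pics/scene0.pkl","rb"))
A=lambda x,y:(310+(x+.5)/7-.5,140+(y+.5)/7-.5)
B=lambda x,y:(290+(x+.5)/6-.5,230+(y+.5)/6-.5)
for n,p in dict(rl=(108,88),rr=(355,95),fr=(358,418),fl=(100,410)).items(): print(n,ray(T,*A(*p),49).round(1))
for n,p in dict(rl=(552,88),fl=(298,35),fr=(245,235),rr=(515,285)).items(): print('S',n,ray(S,*B(*p),49).round(1))
print('puck',ray(T,*A(230,168),89),ray(S,*B(455,128),89))
print('rails T',ray(T,*A(118,503),4),ray(T,*A(293,510),4)); print('rails S',ray(S,*B(212,105),4),ray(S,*B(175,228),4))
for n,s,(u,v) in (('T',T,A(668,327)),('S',S,B(263,513))):
    g=cv2.resize(cv2.cvtColor(s["pixels"],cv2.COLOR_BGR2GRAY)[int(v)-9:int(v)+10,int(u)-9:int(u)+10],None,fx=8,fy=8,interpolation=cv2.INTER_CUBIC)
    t=(int(g.min())+int(np.percentile(g,90)))//2
    cs,_=cv2.findContours((g<(80 if n=='T' else t)).astype(np.uint8),0,1)
    c=min(cs,key=lambda c:np.hypot(*(np.array(cv2.minAreaRect(c)[0])-76))if cv2.contourArea(c)>200 else 1e9)
    q=cv2.boxPoints(cv2.minAreaRect(c)); q=(q+.5)/8-.5+[int(u)-9,int(v)-9]
    w=np.array([ray(s,*x,38) for x in q]); e=w[1]-w[0];f=w[2]-w[1]
    print(n,'box',w.mean(0).round(1),np.hypot(*e[:2]),np.hypot(*f[:2]),np.degrees(np.arctan2(e[1],e[0]))%90,np.degrees(np.arctan2(f[1],f[0]))%90)
print('petri',ray(T,*A(620,530),8),ray(S,*B(97,480),8),'bottle',ray(T,*A(612,105),117),ray(S,*B(490,545),117))
for n,p in (('f',(352,263)),('f',(389,260)),('p',(319,261)),('p',(355,290))): print(n,ray(T,*p,5).round())
E
```

```text
rl [ 638.3 -234.1   49. ]
rr [ 637.8 -333.7   49. ]
fr [ 506.6 -337.1   49. ]
fl [ 507.2 -234.3   49. ]
S rl [ 635.  -227.9   49. ]
S fl [ 511.3 -225.4   49. ]
S fr [ 510.1 -337.5   49. ]
S rr [ 633.9 -334.9   49. ]
puck [ 598.42372311 -283.06439379   89.        ] [ 595.26098227 -284.51450106   89.        ]
rails T [ 474.78477391 -242.10530409    4.        ] [ 473.72779125 -313.95613847    4.        ]
rails S [ 473.25393572 -246.20350448    4.        ] [ 471.50341368 -317.12321624    4.        ]
T box [ 547.8 -461.2   38. ] 21.274707570025644 21.039499596653783 62.768439453990794 62.63454261914387
S box [ 545.3 -462.4   38. ] 17.075969166940695 17.386223895666195 61.19400849381683 58.20840214803118
petri [ 468.51448376 -447.32498214    8.        ] [ 467.90162294 -450.45694422    8.        ] bottle [ 620.6997123  -427.73861592  117.        ] [ 641.56163273 -486.44245489  117.        ]
f [ 330. -318.    5.]
f [ 341. -423.    5.]
p [ 333. -225.    5.]
p [ 255. -328.    5.]
```

```bash
cat > d.py <<'E'
import sys
from bench import r, camrig
from h import *
x,y,z,yaw,lean=map(float,sys.argv[1:6]); s=r.sense()
rot=R.from_euler('z',yaw,degrees=True)*R.from_euler('y',-lean,degrees=True)*R.from_euler('x',180,degrees=True)
print(delta(s,[x,y,z],rot), s["tool_pos"].round(1), (rot.apply([0,0,1])).round(2))
E
python3 d.py 546 -462 150 -28 0
```

```text
[-8.0000e-02  3.0000e-02  5.0160e+01  3.3131e+02  3.4370e+01  8.0450e+01] [ 226.2 -555.3  230.5] [-0. -0. -1.]
```

Units first: shifts go in shares of 800 mm and turns go in shares of 180 degrees. So 331 mm is 0.4138, 80 mm is 0.1, 50 degrees is 0.2778.

>>> steer_hand(
  ticks={"drx": [0, 0, 0, 0, 0, 0, 0, 0], "dry": [0, 0, 0, 0, 0, 0, 0, 0], "drz": [0.2778, 0.2778, 0.2778, 0.2778, 0.2778, 0.2778, 0.2778, 0.2778], "x": [0.4138, 0.4138, 0.4138, 0.4138, 0.4138, 0.4138, 0.4138, 0.4138], "y": [0.0425, 0.0425, 0.0425, 0.0425, 0.0425, 0.0425, 0.0425, 0.0425], "z": [0.1, 0.1, 0.1, 0.1, 0.1, 0.1, 0.1, 0.1], "jaw": [70, 70, 70, 70, 70, 70, 70, 70]},
  grip_n=30,
)

```text
time: 1.15
tool_pos: [545.2, -462.3, 150.9]
tcp_rot: [180.0, 0.1, -27.8]
ft_force: [-0.4, -0.2, -0.3]
finger_gap: 70.0
grip_force: 0.0
```

```bash
python3 - <<'E'
from bench import r, camrig
import cv2,pickle
s=camrig.snapshot("wrist"); pickle.dump(s,open("pics/w1.pkl","wb")); cv2.imwrite("pics/w1.png",cv2.convertScaleAbs(s["pixels"],alpha=1.2)); print(s["pose"].round(2))
E
```

```text
[[-4.7000e-01  8.4000e-01  2.8000e-01  6.1801e+02]
 [-8.8000e-01 -4.4000e-01 -1.5000e-01 -5.0186e+02]
 [-0.0000e+00 -3.2000e-01  9.5000e-01  2.9383e+02]
 [ 0.0000e+00  0.0000e+00  0.0000e+00  1.0000e+00]]
```

View pics/w1.png

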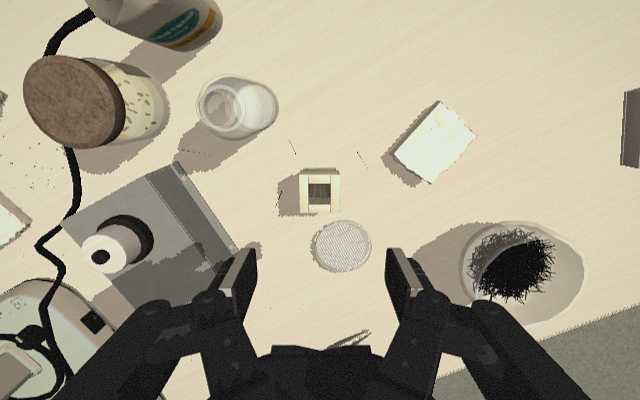

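The wrist view shows the mesh at (319,194) with the box square to the tool. The petri lid is at (342,245), and the bridge is partly hidden at left.

```bash
python3 - <<'E'
import pickle
from h import *
s=pickle.load(open("pics/w1.pkl","rb")); g=cv2.cvtColor(s["pixels"],cv2.COLOR_BGR2GRAY)[160:225,285:355]
g=cv2.resize(g,None,fx=4,fy=4,interpolation=cv2.INTER_CUBIC)
cs,_=cv2.findContours((g<125).astype(np.uint8),0,1)
for c in sorted(cs,key=cv2.contourArea)[-3:]:
    rc=cv2.minAreaRect(c);q=(cv2.boxPoints(rc)+.5)/4-.5+[285,160]; w=np.array([ray(s,*x,38) for x in q]);e=w[1]-w[0]
    print(cv2.contourArea(c),q.round(1).tolist(),w.mean(0).round(1),np.linalg.norm(e),np.linalg.norm(w[2]-w[1]),np.degrees(np.arctan2(e[1],e[0]))%90)
print(ray(s,342,245,8),ray(s,178,162,49))
E
python3 d.py 546.5 -462 14 -28 0
```

```text
5.5 [[284.6, 196.6], [285.1, 196.6], [285.1, 197.4], [284.6, 197.4]] [ 557.9 -431.5   38. ] 0.47579756908730814 0.7538422857403929 62.20102573279527
7200.0 [[307.9, 182.9], [330.4, 182.9], [330.4, 203.9], [307.9, 203.9]] [ 545.7 -462.    38. ] 21.060540462799256 20.910524452665456 62.199105107923856
11139.5 [[284.6, 168.1], [338.6, 168.1], [338.6, 215.4], [284.6, 215.4]] [ 550.  -456.2   38. ] 49.6833657553029 46.9024827506388 62.19711282044007
[ 471.29357715 -451.57587058    8.        ] [ 631.99899299 -368.07568329   49.        ]
[ 2.0000e-02  2.0000e-02  1.2000e-01  1.0600e+00 -1.5900e+00  1.3738e+02] [ 544.9 -462.9  151.4] [-0. -0. -1.]
```

Scaled: 136 mm is 0.17, 110 mm is 0.1375.

>>> steer_hand(
  ticks={"drx": [0, 0, 0, 0, 0, 0, 0, 0], "dry": [0, 0, 0, 0, 0, 0, 0, 0], "drz": [0, 0, 0, 0, 0, 0, 0, 0], "x": [0.0013, 0.0013, 0.0013, 0.0013, 0.0013, 0.0013, 0.0013, 0.0013], "y": [-0.0006, -0.0006, -0.0006, -0.0006, -0.0006, -0.0006, -0.0006, -0.0006], "z": [0.075, 0.1375, 0.17, 0.17, 0.17, 0.17, 0.17, 0.17], "jaw": [62, 62, 62, 62, 34, 30, 30, 30]},
  grip_n=30,
)

```text
time: 2.2
tool_pos: [548.1, -464.0, 18.4]
tcp_rot: [179.9, -0.2, -27.8]
ft_force: [-1.0, -0.5, 7.5]
finger_gap: 38.2
grip_force: 32.2
```

>>> steer_hand(
  ticks={"drx": [0, 0], "dry": [0, 0], "drz": [0, 0], "x": [0, 0], "y": [0, 0], "z": [0, 0], "jaw": [30, 30]},
)

```text
time: 2.45
tool_pos: [548.1, -464.0, 18.5]
tcp_rot: [179.9, -0.2, -27.8]
ft_force: [-1.1, -0.1, 7.1]
finger_gap: 38.2
grip_force: 32.2
```

```bash
python3 d.py 545.9 -462 14 -28 0
```

```text
[ 0.1  -0.25  0.16 -2.9  -0.77  4.47] [ 548.1 -464.    18.5] [-0. -0. -1.]
```

Scaled: -110 mm is -0.1375, -60 mm is -0.075.

>>> steer_hand(
  ticks={"drx": [0, 0, 0], "dry": [0, 0, 0], "drz": [0, 0, 0], "x": [0, 0, 0], "y": [0, 0, 0], "z": [-0.075, -0.1375, -0.1375], "jaw": [30, 30, 30]},
)

```text
time: 2.82
tool_pos: [550.1, -465.3, 133.8]
tcp_rot: [179.8, -0.7, -27.8]
ft_force: [0.3, -0.3, -0.7]
finger_gap: 38.4
grip_force: 31.3
```

```bash
python3 d.py 420 -284 125 0 0
```

```text
[   0.37   -0.63  -27.82 -199.77  -99.66    6.06] [ 550.1 -465.3  133.8] [ 0. -0. -1.]
```

Scaled: -200 mm is -0.25, -100 mm is -0.125, -28 degrees is -0.1556.

>>> steer_hand(
  ticks={"drx": [0, 0, 0, 0, 0, 0], "dry": [0, 0, 0, 0, 0, 0], "drz": [-0.1556, -0.1556, -0.1556, -0.1556, -0.1556, -0.1556], "x": [-0.25, -0.25, -0.25, -0.25, -0.25, -0.25], "y": [-0.125, -0.125, -0.125, -0.125, -0.125, -0.125], "z": [0.0075, 0.0075, 0.0075, 0.0075, 0.0075, 0.0075], "jaw": [30, 30, 30, 30, 30, 30]},
)

```text
time: 3.58
tool_pos: [417.1, -280.9, 119.6]
tcp_rot: [179.9, -0.1, 0.2]
ft_force: [0.1, -0.4, -0.6]
finger_gap: 38.1
grip_force: 31.2
```

```bash
python3 - <<'E'
from bench import r, camrig
import cv2,pickle
s=camrig.snapshot("wrist"); pickle.dump(s,open("pics/w2.pkl","wb")); cv2.imwrite("pics/w2.png",cv2.convertScaleAbs(s["pixels"],alpha=1.2)); print(s["pose"].round(2),r.sense()["tool_pos"],r.sense()["tcp_rot"])
E
```

```text
[[ 0.0000e+00  9.5000e-01  3.2000e-01  4.9918e+02]
 [-1.0000e+00  0.0000e+00  0.0000e+00 -2.8145e+02]
 [-0.0000e+00 -3.2000e-01  9.5000e-01  2.6274e+02]
 [ 0.0000e+00  0.0000e+00  0.0000e+00  1.0000e+00]] [ 417.31348862 -281.21779119  119.71568508] [ 1.79948029e+02 -5.34539378e-02  1.54673174e-01]
```

View pics/w2.png

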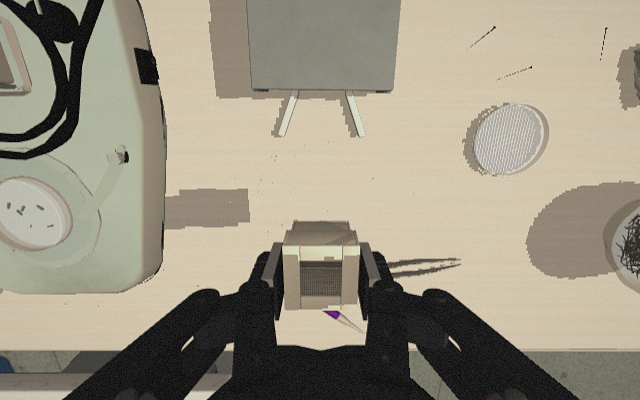

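The wrist view shows the roof's front edge from (249,90) to (396,90), with side edges reaching (246,0) and (401,0). The rail ends are at (281,136) and (361,137), and the box is held level at about (320,280).

```bash
python3 - <<'E'
import pickle
from h import *
s=pickle.load(open("pics/w2.pkl","rb")); b=s["pixels"].astype(int)
sat=b.max(2)-b.min(2); g=b.mean(2)
# roof: left/right/front edges from saturation+gray mask
m=((sat<12)&(g<150)).astype(np.uint8); m[95:]=0; m[:,:235]=0; m[:,420:]=0
m=cv2.morphologyEx(m,cv2.MORPH_OPEN,np.ones((5,5)))
L=[];Rr=[]
for v in range(8,80,3):
    u=np.flatnonzero(m[v]); L.append(ray(s,u[0]-.5,v,49)); Rr.append(ray(s,u[-1]+.5,v,49))
F=[ray(s,u,np.flatnonzero(m[:,u])[-1]+.5,49) for u in range(262,385,5)]
for n,P in (('L',L),('R',Rr)):
    P=np.array(P); k=np.polyfit(P[:,0],P[:,1],1); print(n,np.degrees(np.arctan(k[0])),np.polyval(k,505), np.polyval(k,560))
F=np.array(F);k=np.polyfit(F[:,1],F[:,0],1);print('F yaw',-np.degrees(np.arctan(k[0])),np.polyval(k,-284))
print('rails',ray(s,281,136,4),ray(s,361,137,4), 'roots',ray(s,294,93,8),ray(s,349,93,8))
for c in [(284,247),(357,247),(357,307),(284,307)]: print('boxtop',ray(s,*c,140).round(1))
E
```

```text
Traceback (most recent call last):
IndexError: index 0 is out of bounds for axis 0 with size 0
```

```bash
cat > m.py <<'E'
import pickle
from h import *
s=pickle.load(open("pics/w2.pkl","rb")); b=s["pixels"].astype(int)
print(b[40,320],b[70,260],b[60,225],b[40,450])
sat=b[:,:,2]-b[:,:,0]; g=cv2.GaussianBlur(sat.astype(np.float32),(5,5),0)
t=(g[40,300:340].mean()+g[40,215:235].mean())/2
m=(g<t).astype(np.uint8); m[95:]=0; m[:,:235]=0; m[:,420:]=0
L=[];Rr=[]
for v in range(8,80,3):
    u=np.flatnonzero(m[v]); L.append(ray(s,u[0]-.5,v,49)); Rr.append(ray(s,u[-1]+.5,v,49))
F=[ray(s,u,np.flatnonzero(m[:,u])[-1]+.5,49) for u in range(262,385,5)]
for n,P in (('L',L),('R',Rr)):
    P=np.array(P); k=np.polyfit(P[:,0],P[:,1],1); print(n,np.degrees(np.arctan(k[0])),np.polyval(k,505), np.polyval(k,560))
F=np.array(F);k=np.polyfit(F[:,1],F[:,0],1);print('F yaw',-np.degrees(np.arctan(k[0])),np.polyval(k,-284))
print('rails',ray(s,281,136,4),ray(s,361,137,4), 'roots',ray(s,294,93,8),ray(s,349,93,8))
for c in [(284,247),(357,247),(357,307),(284,307)]: print('boxtop',ray(s,*c,140).round(1))
E
python3 m.py
```

```text
[104 113 116] [104 115 116] [ 98 114 123] [143 165 173]
L -0.43791886494719223 -232.26431107831527 -232.68469119692747
R -0.7868638004070231 -331.6694162068432 -332.424798721655
F yaw -0.48896630357113535 506.8879665133388
rails [ 470.42208111 -245.99206973    4.        ] [ 469.76668684 -317.78604371    4.        ] roots [ 506.52790886 -258.97625322    8.        ] [ 506.67359915 -305.33216902    8.        ]
boxtop [ 432.6 -263.9  140. ]
boxtop [ 432.7 -299.3  140. ]
boxtop [ 397.4 -300.9  140. ]
boxtop [ 397.3 -262.5  140. ]
```

```bash
python3 d.py 434 -281.5 24 -0.5 0
```

```text
[ 5.000e-02 -5.000e-02  6.500e-01  1.660e+01  2.400e-01  9.573e+01] [ 417.3 -281.2  119.7] [-0. -0. -1.]
```

Scaled: 95 mm is 0.1188, 75 mm is 0.0938, 0.6 degrees is 0.0033.

>>> steer_hand(
  ticks={"drx": [0, 0, 0, 0, 0], "dry": [0, 0, 0, 0, 0], "drz": [0.0033, 0.0033, 0.0033, 0.0033, 0.0033], "x": [0.02, 0.02, 0.02, 0.02, 0.02], "y": [0, 0, 0, 0, 0], "z": [0.05, 0.0938, 0.1188, 0.1188, 0.1188], "jaw": [30, 30, 30, 30, 30]},
)

```text
time: 4.25
tool_pos: [433.6, -281.4, 25.3]
tcp_rot: [180.0, -0.1, -0.5]
ft_force: [0.2, 0.3, -1.4]
finger_gap: 38.4
grip_force: 31.1
```

```bash
python3 d.py 487 -281.8 19.5 -0.5 0
```

```text
[ 5.000e-02 -6.000e-02  4.000e-02  5.342e+01 -4.000e-02  5.820e+00] [ 433.6 -281.4   25.3] [-0. -0. -1.]
```

Scaled: 53 mm is 0.0663, 46 mm is 0.0575.

>>> steer_hand(
  ticks={"drx": [0, 0, 0, 0, 0, 0, 0, 0], "dry": [0, 0, 0, 0, 0, 0, 0, 0], "drz": [0, 0, 0, 0, 0, 0, 0, 0], "x": [0.01, 0.0225, 0.035, 0.0475, 0.0575, 0.0663, 0.0663, 0.0663], "y": [0, 0, 0, 0, 0, 0, 0, 0], "z": [0.005, 0.0056, 0.0056, 0.0056, 0.0056, 0.0056, 0.0056, 0.0056], "jaw": [30, 30, 30, 30, 30, 30, 30, 30]},
)

```text
time: 5.25
tool_pos: [485.4, -280.8, 19.6]
tcp_rot: [-180.0, 0.0, -0.4]
ft_force: [-0.3, 0.5, -0.2]
finger_gap: 37.8
grip_force: 31.2
```

```bash
python3 - <<'E'
from bench import r, camrig
import cv2,pickle
s=camrig.snapshot("wrist"); pickle.dump(s,open("pics/w3.pkl","wb")); cv2.imwrite("pics/w3.png",cv2.convertScaleAbs(s["pixels"],alpha=1.2)); print(r.sense()["tool_pos"],r.sense()["ft_force"])
E
```

```text
[ 485.35571268 -280.78560679   19.64225251] [-0.20549557  0.54883264 -2.26321089]
```

View pics/w3.png

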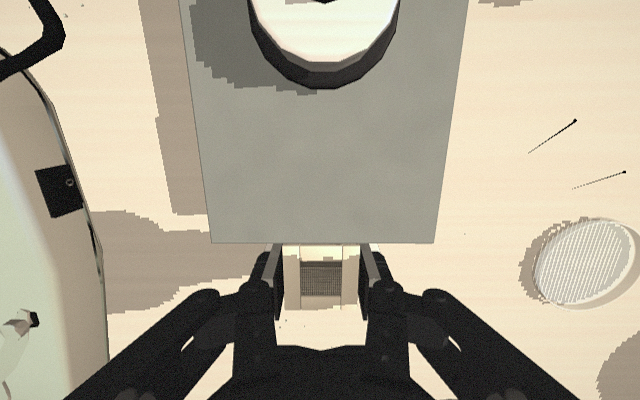

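The wrist view shows the box at columns 284–358, entering the lane centred on the roof (212–434), front face at the lip. Next I lower it slightly and release.

Scaled: 1.5 mm is 0.0019, 1 mm is 0.0013.

>>> steer_hand(
  ticks={"drx": [0, 0, 0, 0, 0, 0], "dry": [0, 0, 0, 0, 0, 0], "drz": [0, 0, 0, 0, 0, 0], "x": [0, 0, 0, 0, 0, 0], "y": [0, 0, 0, 0, 0, 0], "z": [0.0013, 0.0019, 0.0019, 0.0019, 0.0019, 0.0019], "jaw": [30, 30, 40, 48, 48, 48]},
)

```text
time: 6.05
tool_pos: [485.8, -280.9, 18.4]
tcp_rot: [180.0, -0.0, -0.4]
ft_force: [-0.2, -0.6, 0.3]
finger_gap: 47.8
grip_force: 0.0
```

>>> steer_hand(
  ticks={"drx": [0, 0, 0, 0, 0, 0], "dry": [0, 0, 0, 0, 0, 0], "drz": [0, 0, 0, 0, 0, 0], "x": [0, 0, -0.05, -0.1, -0.1, -0.1], "y": [0, 0, 0, 0, 0, 0], "z": [-0.0375, -0.075, -0.1, -0.1, -0.1, -0.1], "jaw": [48, 48, 30, 0, 0, 0]},
)

```text
time: 6.8
tool_pos: [406.1, -280.5, 98.6]
tcp_rot: [180.0, -0.1, -0.5]
ft_force: [-0.2, 1.1, 0.5]
finger_gap: -0.0
grip_force: 0.0
```

```bash
python3 - <<'E'
from bench import r, camrig
import cv2,pickle
s=camrig.snapshot("wrist"); pickle.dump(s,open("pics/w4.pkl","wb")); cv2.imwrite("pics/w4.png",cv2.convertScaleAbs(s["pixels"],alpha=1.2)); print(r.sense()["tool_pos"],r.sense()["ft_force"])
E
python3 d.py 435 -281.5 19 -0.5 40
```

```text
[ 406.41605626 -280.49902747   98.61953601] [ 0.2672121   0.05553869 -0.53479971]
[0.000e+00 3.995e+01 7.000e-02 2.852e+01 7.400e-01 7.965e+01] [ 406.4 -280.5   98.6] [ 0.64 -0.01 -0.77]
```

View pics/w4.png

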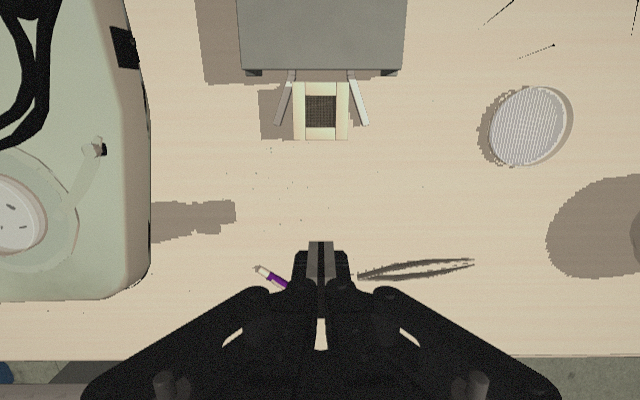

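The wrist view shows the box upright with its mesh at (320,111). It sits square between the rail ends (277,120) and (366,120), and the fingers are shut at (320,245). Now I lean the tool.

Scaled: 69 mm is 0.0863, 40 mm is 0.05, 42 degrees is 0.2333.

```bash
python3 - <<'E'
import pickle
from h import *
s=pickle.load(open("pics/w4.pkl","rb"))
print('mesh',ray(s,320.5,111,38),'near',ray(s,320,139.5,38),'lip',ray(s,320,69,49))
E
python3 d.py 438 -281.4 30 -0.5 42
```

```text
mesh [ 482.54397515 -281.82945687   38.        ] near [ 463.22453997 -281.31905372   38.        ] lip [ 507.82958386 -281.73190487   49.        ]
[ 0.   41.95  0.07 31.53  0.63 68.65] [ 406.4 -280.5   98.6] [ 0.67 -0.01 -0.74]
```

>>> steer_hand(
  ticks={"drx": [0, 0, 0, 0, 0, 0], "dry": [0.2333, 0.2333, 0.2333, 0.2333, 0.2333, 0.2333], "drz": [0, 0, 0, 0, 0, 0], "x": [0.0363, 0.0363, 0.0363, 0.0363, 0.0363, 0.0363], "y": [0.0013, 0.0013, 0.0013, 0.0013, 0.0013, 0.0013], "z": [0.05, 0.0863, 0.0863, 0.0863, 0.0863, 0.0863], "jaw": [0, 0, 0, 0, 0, 0]},
)

```text
time: 7.6
tool_pos: [434.1, -281.4, 28.3]
tcp_rot: [-179.8, -41.9, -0.7]
ft_force: [-0.4, -0.6, 0.4]
finger_gap: -0.5
grip_force: 0.0
```

```bash
python3 d.py 450 -281.5 18 -0.5 42
```

```text
[-0.07  0.07 -0.11  4.96 -0.02 18.35] [ 434.1 -281.4   28.3] [ 0.67 -0.01 -0.74]
```

Scaled: 18 mm is 0.0225, 10 mm is 0.0125.

>>> steer_hand(
  ticks={"drx": [0, 0, 0, 0], "dry": [0, 0, 0, 0], "drz": [0, 0, 0, 0], "x": [0.0025, 0.0063, 0.0063, 0.0063], "y": [0, 0, 0, 0], "z": [0.0125, 0.0225, 0.0225, 0.0225], "jaw": [0, 0, 0, 0]},
)

```text
time: 8.1
tool_pos: [450.9, -281.2, 19.2]
tcp_rot: [-180.0, -42.0, -0.4]
ft_force: [-0.6, 0.5, -0.3]
finger_gap: 0.1
grip_force: 0.0
```

```bash
python3 d.py 490 -281.8 18 -0.5 42
```

```text
[-1.000e-01  2.000e-02  1.000e-01  2.827e+01  4.000e-01  2.712e+01] [ 450.9 -281.2   19.2] [ 0.67 -0.01 -0.74]
```

Scaled: 26 mm is 0.0325, 24 mm is 0.03.

>>> steer_hand(
  ticks={"drx": [0, 0, 0, 0, 0, 0, 0, 0], "dry": [0, 0, 0, 0, 0, 0, 0, 0], "drz": [0, 0, 0, 0, 0, 0, 0, 0], "x": [0.0038, 0.0075, 0.0113, 0.0156, 0.02, 0.0244, 0.0288, 0.0325], "y": [0, 0, 0, 0, 0, 0, 0, 0], "z": [0.0038, 0.0075, 0.0106, 0.0144, 0.0188, 0.0225, 0.0263, 0.03], "jaw": [0, 0, 0, 0, 0, 0, 0, 0]},
)

```text
time: 9.1
tool_pos: [486.2, -281.8, 18.8]
tcp_rot: [-180.0, -42.0, -0.4]
ft_force: [-1.4, -0.1, 0.2]
finger_gap: -0.6
grip_force: 0.8
```

```bash
python3 -c "
from bench import r, camrig
import cv2,pickle
s=camrig.snapshot('wrist'); pickle.dump(s,open('pics/w5.pkl','wb')); cv2.imwrite('pics/w5.png',cv2.convertScaleAbs(s['pixels'],alpha=1.2))"
```

```text
(no output)
```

View pics/w5.png

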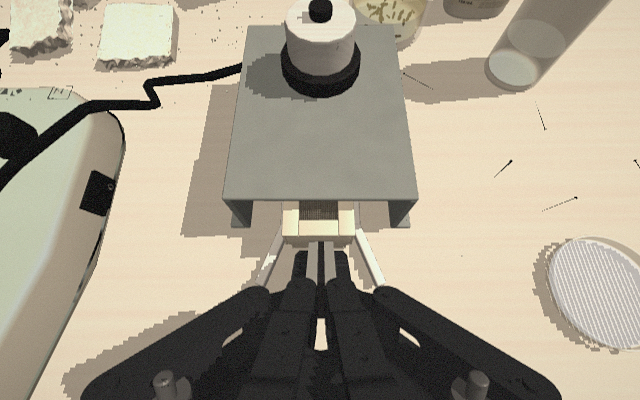

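The wrist view shows the box at columns 283–355, square, going under the lip (row 200). The fingertips are at (321,243) against its near face, with plenty of room below the lip.

Scaled: 8 mm is 0.01, 7.2 mm is 0.009.

```bash
python3 -c "
import pickle
from h import *
s=pickle.load(open('pics/w5.pkl','rb')); print(ray(s,319,235,38),ray(s,319,200,49))"
```

```text
[ 492.23532845 -281.85732772   38.        ] [ 507.26513463 -282.00362211   49.        ]
```

>>> steer_hand(
  ticks={"drx": [0, 0, 0, 0, 0], "dry": [0, 0, 0, 0, 0], "drz": [0, 0, 0, 0, 0], "x": [0.0025, 0.005, 0.0075, 0.01, 0.01], "y": [0, 0, 0, 0, 0], "z": [0.0023, 0.0045, 0.0068, 0.009, 0.009], "jaw": [0, 0, 0, 0, 0]},
)

```text
time: 9.78
tool_pos: [496.8, -281.9, 18.8]
tcp_rot: [-180.0, -42.0, -0.4]
ft_force: [-0.1, -0.3, -0.7]
finger_gap: 0.0
grip_force: 0.0
```

>>> steer_hand(
  ticks={"drx": [0, 0], "dry": [0, 0], "drz": [0, 0], "x": [0, 0], "y": [0, 0], "z": [0, 0], "jaw": [0, 0]},
)

```text
time: 10.02
tool_pos: [496.5, -281.9, 18.8]
tcp_rot: [-180.0, -42.0, -0.4]
ft_force: [0.3, -0.5, -0.3]
finger_gap: -0.2
grip_force: 0.0
```

Scaled: 5.2 mm is 0.0065, 4.7 mm is 0.0059.

>>> steer_hand(
  ticks={"drx": [0, 0, 0, 0, 0], "dry": [0, 0, 0, 0, 0], "drz": [0, 0, 0, 0, 0], "x": [0.0019, 0.0038, 0.0056, 0.0065, 0.0065], "y": [0, 0, 0, 0, 0], "z": [0.0018, 0.0034, 0.005, 0.0059, 0.0059], "jaw": [0, 0, 0, 0, 0]},
)

```text
time: 10.65
tool_pos: [503.7, -281.9, 18.8]
tcp_rot: [-180.0, -42.0, -0.4]
ft_force: [-0.5, -0.1, 1.0]
finger_gap: 0.1
grip_force: 0.0
```

>>> steer_hand(
  ticks={"drx": [0, 0, 0], "dry": [0, 0, 0], "drz": [0, 0, 0], "x": [0.0005, 0.001, 0.001], "y": [0, 0, 0], "z": [0.0004, 0.0009, 0.0009], "jaw": [0, 0, 0]},
)

```text
time: 11.02
tool_pos: [504.7, -282.0, 18.8]
tcp_rot: [180.0, -42.0, -0.4]
ft_force: [-0.5, 0.2, 0.1]
finger_gap: -0.1
grip_force: 0.3
```

Scaled: 0.8 mm is 0.001, 0.7 mm is 0.0009.

>>> steer_hand(
  ticks={"drx": [0, 0, 0], "dry": [0, 0, 0], "drz": [0, 0, 0], "x": [0.0005, 0.001, 0.001], "y": [0, 0, 0], "z": [0.0004, 0.0009, 0.0009], "jaw": [0, 0, 0]},
)

```text
time: 11.4
tool_pos: [505.8, -282.0, 18.9]
tcp_rot: [180.0, -42.0, -0.4]
ft_force: [-0.5, -0.3, 0.6]
finger_gap: 0.2
grip_force: 0.3
```

Scaled: 0.8 mm is 0.001, 0.7 mm is 0.0009.

>>> steer_hand(
  ticks={"drx": [0, 0, 0], "dry": [0, 0, 0], "drz": [0, 0, 0], "x": [0.0005, 0.001, 0.001], "y": [0, 0, 0], "z": [0.0004, 0.0009, 0.0009], "jaw": [0, 0, 0]},
)

```text
time: 11.78
tool_pos: [506.8, -282.0, 18.9]
tcp_rot: [-180.0, -42.0, -0.4]
ft_force: [-0.8, -0.5, -0.6]
finger_gap: 0.3
grip_force: 0.3
```

Scaled: 0.8 mm is 0.001, 0.7 mm is 0.0009.

>>> steer_hand(
  ticks={"drx": [0, 0, 0], "dry": [0, 0, 0], "drz": [0, 0, 0], "x": [0.0005, 0.001, 0.001], "y": [0, 0, 0], "z": [0.0004, 0.0009, 0.0009], "jaw": [0, 0, 0]},
)

```text
time: 12.15
tool_pos: [507.9, -282.0, 18.9]
tcp_rot: [180.0, -42.0, -0.4]
ft_force: [-0.6, -0.4, 0.3]
finger_gap: -0.1
grip_force: 0.3
```

Scaled: 0.6 mm is 0.0008, 0.5 mm is 0.0006.

>>> steer_hand(
  ticks={"drx": [0, 0, 0], "dry": [0, 0, 0], "drz": [0, 0, 0], "x": [0.0004, 0.0008, 0.0008], "y": [0, 0, 0], "z": [0.0003, 0.0006, 0.0006], "jaw": [0, 0, 0]},
)

```text
time: 12.52
tool_pos: [508.6, -282.0, 18.9]
tcp_rot: [-180.0, -42.0, -0.4]
ft_force: [0.2, -0.3, -0.6]
finger_gap: 0.0
grip_force: 0.3
```

Scaled: 0.4 mm is 0.0005, 0.35 mm is 0.0004.

>>> steer_hand(
  ticks={"drx": [0, 0, 0], "dry": [0, 0, 0], "drz": [0, 0, 0], "x": [0.0003, 0.0005, 0.0005], "y": [0, 0, 0], "z": [0.0003, 0.0004, 0.0004], "jaw": [0, 0, 0]},
)

```text
time: 12.9
tool_pos: [509.2, -282.0, 18.9]
tcp_rot: [-180.0, -42.0, -0.4]
ft_force: [-0.4, 0.5, 1.0]
finger_gap: -0.1
grip_force: 0.4
```

Scaled: 0.8 mm is 0.001, 0.7 mm is 0.0009.

>>> steer_hand(
  ticks={"drx": [0, 0, 0], "dry": [0, 0, 0], "drz": [0, 0, 0], "x": [0.0005, 0.001, 0.001], "y": [0, 0, 0], "z": [0.0004, 0.0009, 0.0009], "jaw": [0, 0, 0]},
)

```text
time: 13.28
tool_pos: [510.1, -281.9, 18.8]
tcp_rot: [-180.0, -42.0, -0.4]
ft_force: [-3.6, 0.8, 0.5]
finger_gap: 0.0
grip_force: 2.0
```

Scaled: 0.6 mm is 0.0008, 0.5 mm is 0.0006.

>>> steer_hand(
  ticks={"drx": [0, 0, 0], "dry": [0, 0, 0], "drz": [0, 0, 0], "x": [0.0004, 0.0008, 0.0008], "y": [0, 0, 0], "z": [0.0003, 0.0006, 0.0006], "jaw": [0, 0, 0]},
)

```text
time: 13.65
tool_pos: [510.7, -282.0, 18.7]
tcp_rot: [-180.0, -42.0, -0.4]
ft_force: [-7.5, 1.5, 2.7]
finger_gap: 0.5
grip_force: 3.5
```

Scaled: 0.6 mm is 0.0008, 0.5 mm is 0.0006.

>>> steer_hand(
  ticks={"drx": [0, 0, 0], "dry": [0, 0, 0], "drz": [0, 0, 0], "x": [0.0004, 0.0008, 0.0008], "y": [0, 0, 0], "z": [0.0003, 0.0006, 0.0006], "jaw": [0, 0, 0]},
)

```text
time: 14.02
tool_pos: [511.4, -282.0, 18.7]
tcp_rot: [-180.0, -42.0, -0.4]
ft_force: [-10.8, 0.8, 5.1]
finger_gap: 0.3
grip_force: 5.2
```

```bash
python3 -c "
from bench import r, camrig
import cv2,pickle
s=camrig.snapshot('wrist'); pickle.dump(s,open('pics/w6.pkl','wb')); cv2.imwrite('pics/w6.png',cv2.convertScaleAbs(cv2.resize(s['pixels'][170:300,240:400],None,fx=4,fy=4),alpha=1.5))"
```

```text
(no output)
```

View pics/w6.png

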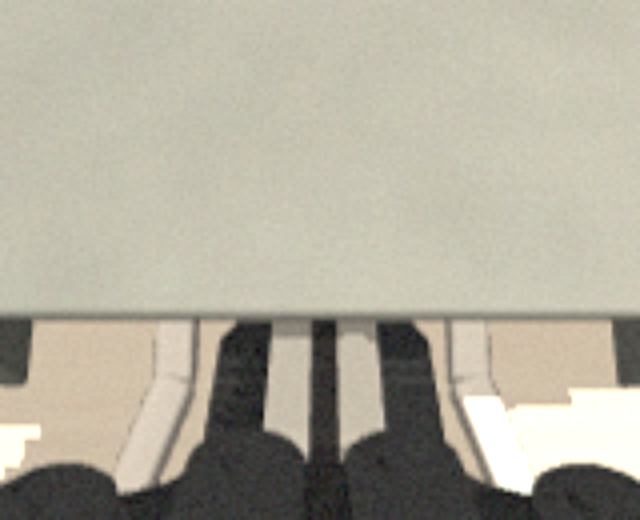

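The crop shows the fingers entering cleanly under the lip between the rails. Force rises about 4–5 N/mm, so this is the bumper, roughly 2.5 mm in. I'll ease back slowly.

Scaled: -6 mm is -0.0075, -5.4 mm is -0.0068.

>>> steer_hand(
  ticks={"drx": [0, 0, 0, 0, 0, 0, 0, 0], "dry": [0, 0, 0, 0, 0, 0, 0, 0], "drz": [0, 0, 0, 0, 0, 0, 0, 0], "x": [-0.0005, -0.001, -0.0015, -0.002, -0.0025, -0.003, -0.005, -0.0075], "y": [0, 0, 0, 0, 0, 0, 0, 0], "z": [-0.0004, -0.0009, -0.0013, -0.0018, -0.0023, -0.0026, -0.0045, -0.0068], "jaw": [0, 0, 0, 0, 0, 0, 0, 0]},
)

```text
time: 15.08
tool_pos: [503.6, -282.0, 19.1]
tcp_rot: [180.0, -42.0, -0.4]
ft_force: [-0.3, -0.6, -0.3]
finger_gap: 0.0
grip_force: 0.0
```

>>> steer_hand(
  ticks={"drx": [0, 0, 0, 0, 0], "dry": [0, 0, 0, 0, 0], "drz": [0, 0, 0, 0, 0], "x": [-0.0125, -0.0313, -0.05, -0.05, -0.05], "y": [0, 0, 0, 0, 0], "z": [-0.0113, -0.0275, -0.045, -0.045, -0.045], "jaw": [0, 0, 0, 0, 0]},
)

```text
time: 15.7
tool_pos: [449.9, -282.1, 19.2]
tcp_rot: [180.0, -42.0, -0.5]
ft_force: [-0.6, -0.7, 0.2]
finger_gap: -0.1
grip_force: 0.0
```

```bash
python3 -c "
from bench import r, camrig
import cv2,pickle
s=camrig.snapshot('wrist'); pickle.dump(s,open('pics/w7.pkl','wb')); cv2.imwrite('pics/w7.png',cv2.convertScaleAbs(cv2.resize(s['pixels'][110:260,220:420],None,fx=4,fy=4),alpha=1.5))"
```

```text
(no output)
```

View pics/w7.png

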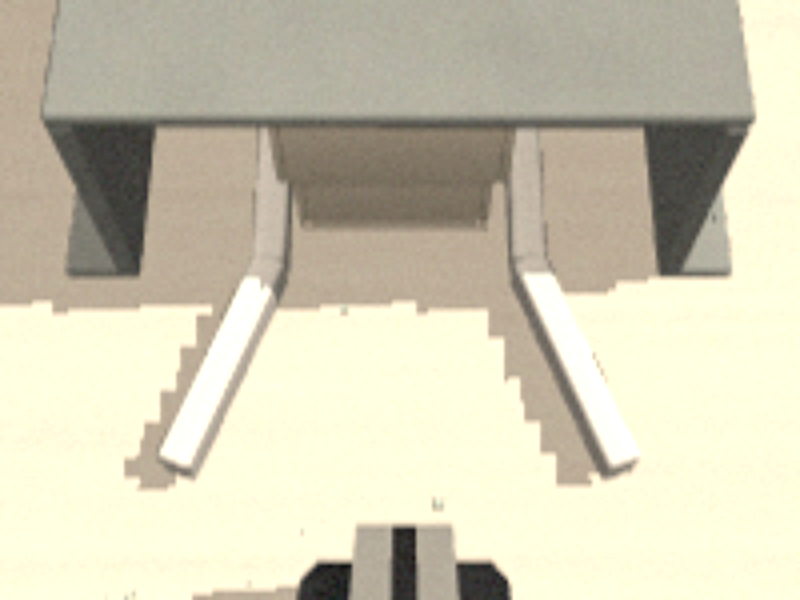

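The box stands upright and square between the rails, behind the lip. I'll check its near face against the expected home position, about x=515.3 (touch TCP of about 509.3 plus a 6.0 offset).

```bash
python3 -c "
import pickle
from h import *
s=pickle.load(open('pics/w7.pkl','rb')); print(ray(s,317.5,110+182/4,19),ray(s,317.5,110+227/4,0)+[-2,0,0],ray(s,319,110+121/4,46))
b=s['pixels'].astype(int).mean(2)[135:172,300:335].mean(1).round(); print(b)"
```

```text
[ 515.94120686 -281.30917673   19.        ] [ 5.16193987e+02 -2.81116073e+02 -2.84217094e-14] [ 509.24041665 -282.42065901   46.        ]
[116. 117. 117. 111.  89.  63.  58.  77.  85.  83.  82.  82.  80.  79.
  78.  77.  76.  76.  74.  73.  72.  74.  77.  76.  75.  74.  73.  73.
  72.  71.  78.  86. 101. 115. 114. 114. 115.]
```

```bash
python3 -c "
from bench import r, camrig
print(r.hand_in())"
```

```text
the job is handed in; nothing more can be done
None
```

I slid the box under the bridge until it met the bumper (about 11 N, roughly 2.5 mm into its spring), eased off and withdrew, then handed the job in at about 16 s; the last picture shows it upright and square, within about 1 mm of home, but no verdict came back.

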